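Set and close the cam strap clamp on a jeweller's bench

TASK

The brass bar lies loose under the strap of the little bench clamp, whose cam lever stands open. With the lever still open, tighten the clamp's T-handled adjusting nut clockwise (seen from above) until its crosspiece lies in line with the strap, then flip the cam lever fully down to clamp the bar. Take your hand away, and leave the speed-control knob, the mug and the jar alone.

Things in the scene. Friction and masses are not known exactly. Their poses are not given: they have to be found in the camera images.
- clamp: Strap clamp fixed to the bench. Origin: underside centre of its base plate, 80 (x) by 220 (y) by 14 mm, on the bench top; z up. A steel strap 30 mm wide runs along y from -91 to +91 mm, top 49 mm above the bench (+y end 7 mm higher while the lever is open); a brass bar lies under it along x, 110 mm long. The adjusting nut is at x 0, y -70 mm; the cam lever at x 0, y +70 mm.
- nut (a joint): T-handled steel nut on a vertical axis at clamp x 0, y -70 mm. 0 = crosspiece along clamp y, in line with the strap; starts negative, grows clockwise seen from above (-1.6 to 0.6, no stop at 0). Crosspiece: upright bar 52 mm long, 10 mm thick, 62 to 90 mm above the bench; below it a round collar, radius up to 16 mm. Friction 0.08 N m, stays where left.
- lever (a joint): Dark steel cam lever on a level pivot along clamp x, at clamp y +70 mm, 62 mm above the bench. 0 = closed on its stop: arm level, pointing to clamp +y, away from the nut; pi/2 = upright; up to 1.75, leaning to the nut. Arm 16 mm wide (x), 9 mm thick, round 20 mm pad at the end, tip 95 mm from the pivot. Friction 0.12 N m: stays where left, about 2 N at the tip moves it.
- speed_knob (a joint): Angle of the black bar-grip knob (44 mm across) on top of a grey speed-control box, 110 x 90 x 45 mm, fixed to the bench well clear of the clamp. Not part of the job; 0 at the start, leave it there.
- cup: White mug, 76 mm across, 85 mm high, origin at the centre of its foot, handle to its +y. Leave it alone.
- jar: Amber glass jar, 60 mm across, 75 mm high with a steel cap, origin at the centre of its foot. Leave it alone.

How it is judged:
By the outcome, as a careful person would: the job done as asked, in the order asked, and still so for the second after the job is handed in, with the robot touching nothing.
It also fails if it takes over 40 s, if anything falls off the work surface, if the arm or the gripper's body presses on something with over 40 N, if the wrist force passes 120 N, or if a joint passes its speed limit or range.

ROBOT

A 7-joint arm with a two-finger parallel gripper is mounted at the origin on the work surface. World frame = base frame: x ahead of the robot, y to its left, z up, the work surface at z = 0. Lengths are in m, angles in rad, forces in N, time in s.
With the tool pointing down it reaches from about 0.425 to 0.925 m from the base axis. Payload 6.8 kg.
Tool frame: the origin (TCP) lies between the finger pads; the fingertips stand 22 mm ahead of it and the grasp point (between the pads) lies 3 mm ahead of it; z points along the fingers, y is the direction in which the jaws open and shut (so a half turn about z gives the same grasp; the last joint's range is limited). The gripper opens to 85 mm and grips with 20 to 120 N. Pads are 22 mm wide; open, the fingers measure 114 mm over their backs; the gripper's body (76 mm by 85 mm) begins 54 mm behind the grasp point. The pads swing forward as they close: fully open they stand 13 mm farther back than shut.
Start: joints at [1.2, 0.477, 0.022, 1.555, -0.011, 1.109, -0.083], TCP at [0.175, -0.652, 0.229] pointing down, gripper open.
Joint ranges: [-2.96, 2.96], [-0.34, 2.1], [-1.41, 1.46], [0.24, 2.44], [-1.37, 4.51], [0.17, 1.92], [-2.96, 2.96]. Speed limits (rad/s): [2.39, 2.39, 3.14, 3.14, 3.14, 3.14, 3.14].

INTERFACE

Orientations are given as a unit quaternion [w, x, y, z].
In Python, from rig import manip gives the robot as it stands.
- The arm moves only by the shell command python3 -m pendant 'ROWS' [FORCE]. ROWS is JSON, a list of rows, each an object with "claw": the opening, from 0 (shut) to 1 (fully open); "delta_pos": the shift along the world's x, y, z in mm, a list of three; "twist": the turn, a rotation vector about the world's x, y, z in degrees, a list of three. In form: [{"claw": claw, "delta_pos": [tx, ty, tz], "twist": [rx, ry, rz]}, ...]. A call has 1 to 12 rows; each row shifts and turns the pose as measured when the row begins; what a row does not reach is not made up. A row lasts 1/10 s, in which the tool goes at most 50 mm and 8.59 degrees, less where a joint would pass 70% of its speed; a pose out of reach is approached as far as the arm can. A call with a gripper value outside its range is refused whole. The fingers move at their own pace and stop on an object; FORCE is the grip in N (left out, the last holds). Time passes only in rows, so rows that do not move let the fingers close. It gives the time, the measured TCP pose, the force and the opening at its end, in the units of the state.
- manip.get_obs(): the state, without advancing time (a new reading comes with each control period).
- manip.read_camera(name): name is "scene" or "top"; returns a dict with "color" (420x560x3 uint8, red, green, blue), "fx", "fy", "cx", "cy" (pixels), "k1" (the pictures are not rectified: a ray, as slopes to the right and down, at radius r is drawn at 1 + k1 r^2 times it, then the intrinsics apply), "rvec" (rotation vector, rad) and "tvec" (3), from world to camera coordinates, as OpenCV has them. Camera axes: x right, y down, z forward; pixel columns grow to the right and rows downward; lengths in m; the calibration is good to about 2 mm. A picture is of the moment at which its call begins. There is no depth.
- manip.close_job(): hands the job in, once; it reports no verdict.
The state is a dict: "time": time; "joint_positions": joint angles; "dq": joint speeds; "joint_torque": joint torques, N m; "ee_pos": TCP position; "tool_rot": TCP orientation; "force": force on the tool from outside, world axes, zero at the start; "ft_torque": the same for the moment, N m; "finger_gap": finger opening in m.
Only numpy, scipy, OpenCV 4.12 (cv2) and the standard library are available. Lean on these libraries where they do the work, as an engineer would, in place of code of your own. Each camera call takes 0.05 s, during which the arm holds its last target.

## Working session

There is one attempt and no reset: what is moved stays moved. The work goes in short steps, Python scripts to look and compute and a shell command to move; the robot and the scene stay as the last step left them, time stands still between calls to the robot, and variables do not carry over. Pictures are saved under pics/ and viewed, and the job is handed in when it is done.

```bash
ls; mkdir -p pics
python3 - <<'E'
from rig import manip
import cv2,pickle
o=manip.get_obs()
for k,v in o.items(): print(k,v)
for n in("scene","top"):
    d=manip.read_camera(n); cv2.imwrite(f"pics/{n}0.png",d["color"][:,:,::-1])
    print(n,{k:v for k,v in d.items() if k!="color"})
    pickle.dump(d,open(f"{n}0.pkl","wb"))
E
```

```text
pics
time 0.0
joint_positions [ 1.19991197  0.47782237  0.02234587  1.55648626 -0.01150924  1.10930749
 -0.08307069]
dq [-0.00050707 -0.00010693  0.00024041 -0.00040914  0.00134474  0.00073181
 -0.00029855]
joint_torque [-1.71943339e-04 -5.96455729e+01  1.60743535e+00 -2.81191599e+01
  1.23903563e-02  9.47852415e-03 -1.88674522e-05]
ee_pos [ 0.17516586 -0.65123342  0.22769622]
tool_rot [-9.28040540e-04  9.91377329e-01  1.31034703e-01 -1.91671426e-04]
force [0.64824401 0.22615713 0.26667686]
ft_torque [ 9.47784287e-03  1.02990140e-03 -5.45837353e-05]
finger_gap 0.08533472483832426
scene {'fx': 418.8281674029069, 'fy': 418.8281674029069, 'cx': 272.21880772774244, 'cy': 206.24685749277157, 'k1': -0.05713109716000672, 'rvec': array([ 1.71857985,  2.07702304, -0.62440302]), 'tvec': array([ 0.09909421, -0.4181426 ,  1.43270823])}
top {'fx': 525.5303399799628, 'fy': 525.5303399799628, 'cx': 293.08427207339, 'cy': 203.7321999516691, 'k1': 0.05230041509764904, 'rvec': array([ 2.15905349, -2.10267069,  0.16785629]), 'tvec': array([-0.01101041,  0.56709368,  1.29726401])}
```

View pics/scene0.png

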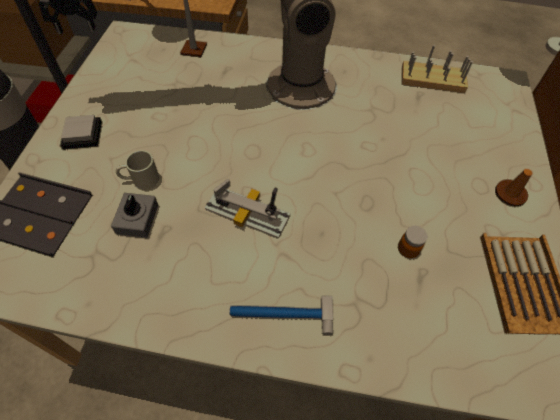

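View pics/top0.png

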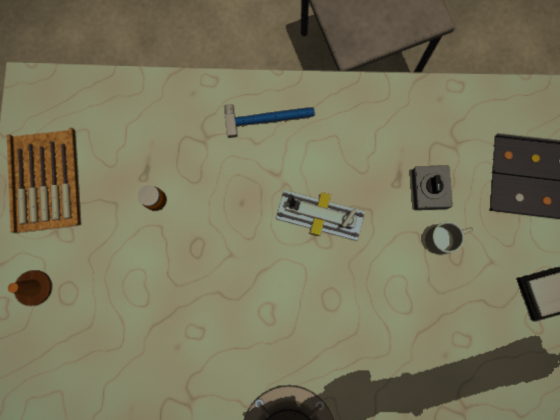

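```bash
cat > h.py <<'E'
import cv2,numpy as np,pickle
def cam(d):
    R=cv2.Rodrigues(np.array(d["rvec"]))[0]; t=np.array(d["tvec"]); return R,t
def proj(d,P):
    R,t=cam(d); p=np.atleast_2d(P)@R.T+t; s=p[:,:2]/p[:,2:]; r2=(s**2).sum(1,keepdims=True)
    return s*(1+d["k1"]*r2)*[d["fx"],d["fy"]]+[d["cx"],d["cy"]]
def ray(d,uv):
    R,t=cam(d); s0=(np.array(uv,float)-[d["cx"],d["cy"]])/[d["fx"],d["fy"]]; s=s0.copy()
    for _ in range(30): s=s0/(1+d["k1"]*(s@s))
    return -R.T@t, R.T@np.array([s[0],s[1],1.])
def at(d,uv,z):
    c,v=ray(d,uv); return c+v*(z-c[2])/v[2]
def crop(d,x0,y0,w,h,k,fn):
    c=d["color"][y0:y0+h,x0:x0+w,::-1]; c=cv2.resize(c,None,fx=k,fy=k,interpolation=cv2.INTER_CUBIC)
    for i in range(0,w,10):
        cv2.line(c,(i*k,0),(i*k,6 if i%50 else 14),(0,0,255),1); 
        if i%20==0: cv2.putText(c,str(x0+i),(i*k,24),0,.4,(0,0,255),1)
    for i in range(0,h,10):
        cv2.line(c,(0,i*k),(6,i*k),(0,0,255),1)
        if i%20==0: cv2.putText(c,str(y0+i),(8,i*k+4),0,.4,(0,0,255),1)
    cv2.imwrite(fn,c)
E
python3 - <<'E'
from h import *
s=pickle.load(open("scene0.pkl","rb"));t=pickle.load(open("top0.pkl","rb"))
crop(s,195,170,105,75,7,"pics/s0c.png"); crop(t,268,180,105,70,7,"pics/t0c.png")
print(proj(t,[[0,0,0],[.175,-.652,.229],[.5,0,0],[.5,.2,0]]));print(proj(s,[[0,0,0],[.175,-.652,.229],[.5,0,0]]))
E
```

```text
[[288.5792855  435.76256887]
 [610.16074789 387.58541211]
 [294.02900084 231.96838785]
 [217.90310721 230.00716393]]
[[301.03844609  84.63815674]
 [ 78.61002686  35.8902765 ]
 [274.41234883 202.85569973]]
```

View pics/s0c.png

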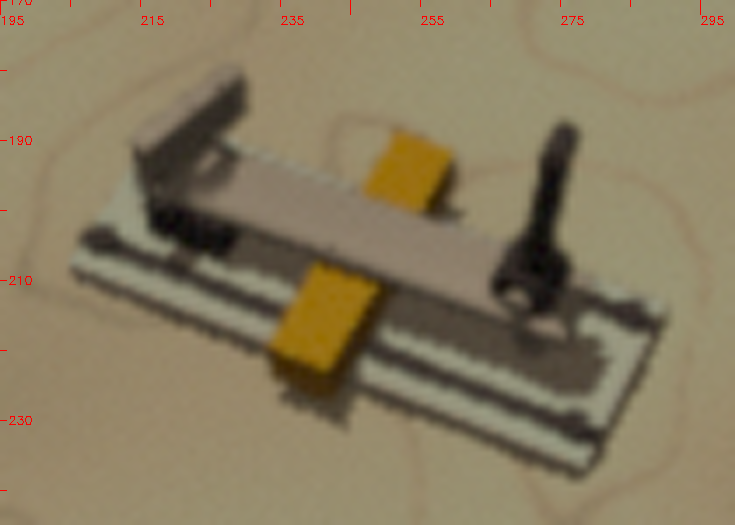

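View pics/t0c.png

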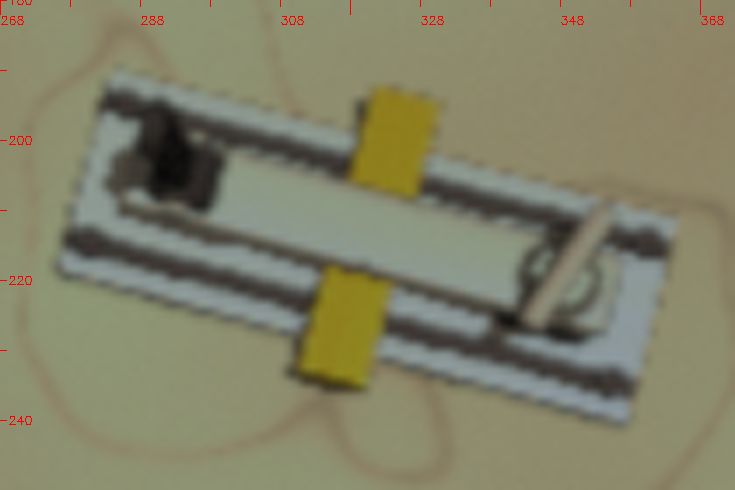

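```bash
cat > fit.py <<'E'
from h import *
from scipy.optimize import least_squares
s=pickle.load(open("scene0.pkl","rb"));t=pickle.load(open("top0.pkl","rb"))
# local corners: top view left=+y; up=+x
L=np.array([[40,110,14],[40,-110,14],[-40,-110,14],[-40,110,14]])/1000
T=np.array([[284,190],[364.4,211],[357.7,240],[276.9,217.9]])
S={0:(277.9,237.1),1:(207.1,207.1),3:(290,215)}
def W(p,l):
    c,n=np.cos(p[2]),np.sin(p[2]); l=np.atleast_2d(l); return np.c_[p[0]+c*l[:,0]-n*l[:,1],p[1]+n*l[:,0]+c*l[:,1],l[:,2]]
def f(p,a=1,b=1):
    w=W(p,L); return np.r_[a*(proj(t,w)-T).ravel(),b*(proj(s,w[list(S)])-np.array(list(S.values()))).ravel()]
if __name__=="__main__":
  for a,b in((1,1),(1,0),(0,1)):
    r=least_squares(f,[.55,0,0],args=(a,b));print(r.x,np.degrees(r.x[2]),r.fun.round(1))
  p=least_squares(f,[.55,0,0]).x; np.save("pose.npy",p)
  print("nut",W(p,[0,-.07,.076]),"lever piv",W(p,[0,.07,.062]))
  # crosspiece ends at z=.09 : top px
  for d,a,b in((t,(343.5,226),(354.5,209.5)),(s,(215.5,190),(228.5,180))):
    A,B=at(d,a,.09),at(d,b,.09); print(A,B,(A+B)/2,np.linalg.norm(A-B),"ang rel strap(ccw deg)",np.degrees(np.arctan2(*(B-A)[1::-1]))-np.degrees(p[2])-90)
E
python3 fit.py
```

```text
[ 0.54649624 -0.06655443 -0.24728467] -14.168368157013425 [-0.4 -1.3  0.3 -0.  -0.7  0.4 -1.6 -0.2  0.1 -0.2 -2.9 -0.2  0.4 -1.7]
[ 0.54582662 -0.06819813 -0.2358574 ] -13.513633434842554 [-0.  -0.6  0.8 -0.2  0.2  0.3 -1.   0.5 -0.  -0.  -0.  -0.  -0.  -0. ]
[ 0.54710378 -0.06369372 -0.27164779] -15.564272137722794 [-0.  -0.  -0.   0.  -0.   0.  -0.  -0.   0.4  0.8 -1.7 -0.7  1.3 -0.4]
nut [[ 0.52936219 -0.13442507  0.076     ]] lever piv [[0.56363029 0.00131622 0.062     ]]
[ 0.50781653 -0.12169475  0.09      ] [ 0.54952028 -0.14833219  0.09      ] [ 0.5286684  -0.13501347  0.09      ] 0.04948490973974792 ang rel strap(ccw deg) -108.39922249858952
[ 0.54942016 -0.14522238  0.09      ] [ 0.51190546 -0.12027188  0.09      ] [ 0.53066281 -0.13274713  0.09      ] 0.04505418908688917 ang rel strap(ccw deg) 70.5410424442585
```

```bash
python3 -m pendant '[{"claw":1,"delta_pos":[27,40,0],"twist":[0,0,8]},{"claw":1,"delta_pos":[27,40,0],"twist":[0,0,8]},{"claw":1,"delta_pos":[27,40,0],"twist":[0,0,8]},{"claw":1,"delta_pos":[27,40,0],"twist":[0,0,8]},{"claw":1,"delta_pos":[27,40,0],"twist":[0,0,8]},{"claw":1,"delta_pos":[27,40,0],"twist":[0,0,8]},{"claw":1,"delta_pos":[27,40,0],"twist":[0,0,8]},{"claw":1,"delta_pos":[27,40,0],"twist":[0,0,8]}]' 40
cat > st.py <<'E'
from rig import manip
from h import *
from scipy.spatial.transform import Rotation as Ro
o=manip.get_obs(); w,x,y,z=o["tool_rot"]; R=Ro.from_quat([x,y,z,w]).as_matrix()
j=np.degrees(np.arctan2(R[1,1],R[0,1]))
print("t",round(o["time"],2),"pos",(1000*np.array(o["ee_pos"])).round(1),"jaw",round(j,1),"zax",R[:,2].round(3),"F",np.round(o["force"],1),"gap",round(o["finger_gap"]*1000,1),"q",np.round(o["joint_positions"],2), "T",np.round(o["ft_torque"],2))
E
python3 st.py
```

```text
time: 0.9
ee_pos: [0.3877, -0.3238, 0.2243]
tool_rot: [-0.0, 0.762, 0.647, -0.004]
force: [1.2, 0.1, 0.8]
finger_gap: 0.085
t 0.9 pos [ 387.7 -323.8  224.3] jaw -9.3 zax [-0.006 -0.004 -1.   ] F [1.2 0.1 0.8] gap 85.0 q [ 0.88  0.23 -0.36  1.94  0.1   0.99  0.31] T [ 0.   -0.03 -0.01]
```

```bash
python3 -m pendant '[{"claw":1,"delta_pos":[24,32,0],"twist":[0,0,8.2]},{"claw":1,"delta_pos":[24,32,0],"twist":[0,0,8.2]},{"claw":1,"delta_pos":[24,32,0],"twist":[0,0,8.2]},{"claw":1,"delta_pos":[24,32,0],"twist":[0,0,8.2]},{"claw":1,"delta_pos":[24,32,0],"twist":[0,0,8.2]},{"claw":1,"delta_pos":[18,25,-10],"twist":[0,0,8.2]},{"claw":1,"delta_pos":[5,5,-20],"twist":[0,0,8.2]},{"claw":1,"delta_pos":[0,0,-20],"twist":[0,0,8.2]},{"claw":1,"delta_pos":[0,0,0],"twist":[0,0,0]}]' 40; python3 st.py
python3 - <<'E'
from rig import manip
from h import *
s=manip.read_camera("scene");t=manip.read_camera("top")
crop(s,185,140,125,100,6,"pics/s1.png"); crop(t,258,170,115,80,6,"pics/t1.png")
E
```

```text
time: 1.8
ee_pos: [0.5376, -0.115, 0.1727]
tool_rot: [0.002, 0.262, 0.965, -0.001]
force: [-0.3, 0.4, 0.1]
finger_gap: 0.0851
t 1.8 pos [ 537.6 -115.   172.7] jaw 59.6 zax [ 0.004 -0.003 -1.   ] F [-0.3  0.4  0.1] gap 85.1 q [ 0.62  0.41 -0.66  1.88  0.31  0.95  0.86] T [ 0.07  0.07 -0.03]
```

View pics/s1.png

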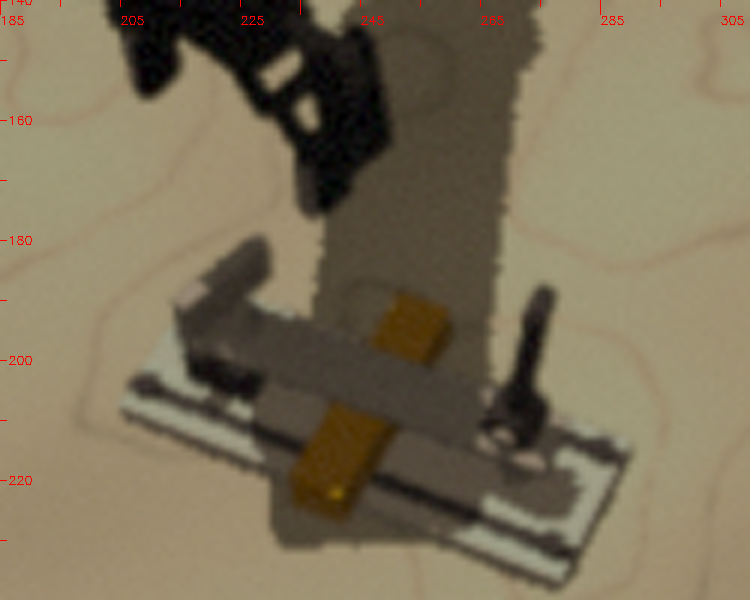

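View pics/t1.png

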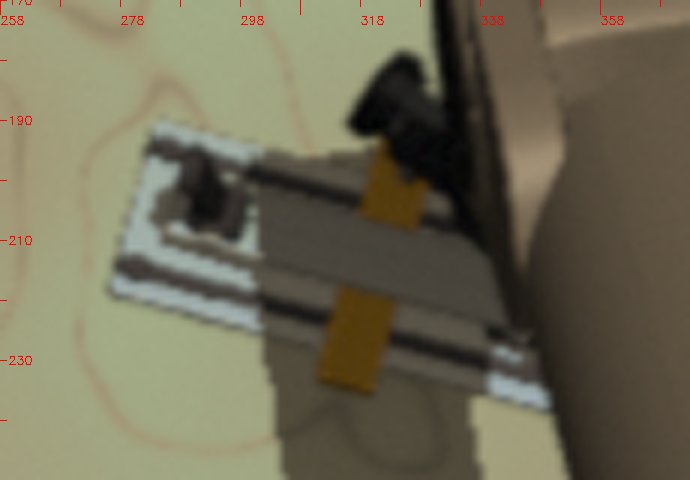

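```bash
python3 -m pendant '[{"claw":1,"delta_pos":[-8,-19,0],"twist":[0,0,-2.6]},{"claw":1,"delta_pos":[0,0,0],"twist":[0,0,0]},{"claw":1,"delta_pos":[0,0,0],"twist":[0,0,0]}]' 40; python3 st.py
```

```text
time: 2.2
ee_pos: [0.5313, -0.1382, 0.1779]
tool_rot: [0.006, 0.294, 0.956, -0.002]
force: [1.0, -0.2, 0.1]
finger_gap: 0.0854
t 2.2 pos [ 531.3 -138.2  177.9] jaw 55.8 zax [ 0.01  -0.007 -1.   ] F [ 1.  -0.2  0.1] gap 85.4 q [ 0.65  0.39 -0.64  1.88  0.29  0.95  0.85] T [ 0.   -0.04 -0.  ]
```

```bash
python3 -m pendant '[{"claw":1,"delta_pos":[-1,3,-25],"twist":[0,0,1]},{"claw":1,"delta_pos":[0,0,-25],"twist":[0,0,0]},{"claw":1,"delta_pos":[0,0,-15],"twist":[0,0,0]},{"claw":1,"delta_pos":[0,0,0],"twist":[0,0,0]}]' 40; python3 st.py
```

```text
time: 2.6
ee_pos: [0.532, -0.138, 0.1147]
tool_rot: [0.01, 0.289, 0.957, -0.002]
force: [-0.2, 0.1, 1.5]
finger_gap: 0.0854
t 2.6 pos [ 532.  -138.   114.7] jaw 56.4 zax [ 0.017 -0.01  -1.   ] F [-0.2  0.1  1.5] gap 85.4 q [ 0.62  0.47 -0.6   1.94  0.37  0.82  0.79] T [ 0.01  0.07 -0.01]
```

```bash
python3 -m pendant '[{"claw":1,"delta_pos":[-2.5,3.5,-10],"twist":[0.6,1,0.5]},{"claw":1,"delta_pos":[0,0,-10],"twist":[0,0,0]},{"claw":1,"delta_pos":[0,0,-4],"twist":[0,0,0]},{"claw":1,"delta_pos":[0,0,0],"twist":[0,0,0]}]' 40; python3 st.py
python3 - <<'E'
from rig import manip
from h import *
s=manip.read_camera("scene")
crop(s,185,140,125,100,6,"pics/s2.png")
E
```

```text
time: 3.0
ee_pos: [0.5309, -0.1345, 0.091]
tool_rot: [0.0, 0.285, 0.958, 0.0]
force: [-1.2, 0.4, -0.0]
finger_gap: 0.0856
t 3.0 pos [ 530.9 -134.5   91. ] jaw 56.8 zax [ 0.001  0.001 -1.   ] F [-1.2  0.4 -0. ] gap 85.6 q [ 0.6   0.51 -0.59  1.95  0.39  0.8   0.78] T [ 0.03 -0.01 -0.04]
```

View pics/s2.png

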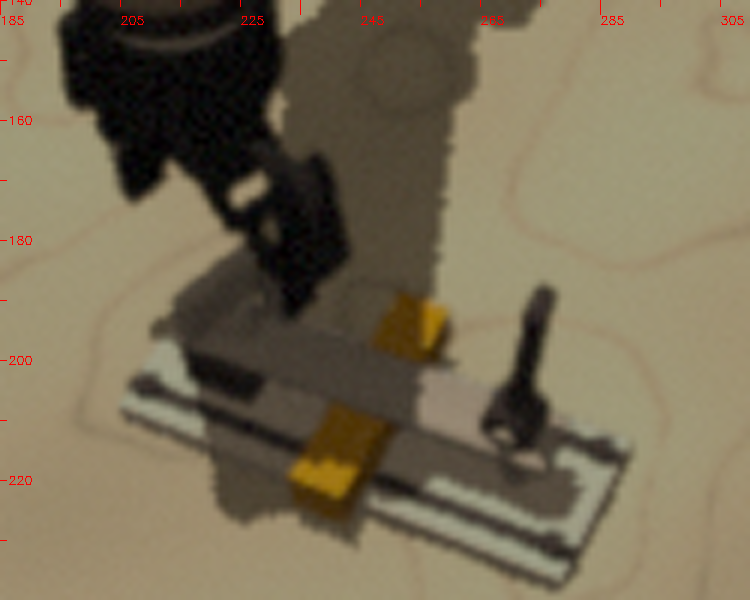

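```bash
python3 - <<'E'
from h import *
s=pickle.load(open("scene0.pkl","rb"))
a=np.radians(56.8)
for z in(.069,.082):
  print(z,proj(s,[[.5309+k*.05*np.cos(a),-.1345+k*.05*np.sin(a),z] for k in(-1,1)]).round(1))
E
python3 -m pendant '[{"claw":0.3,"delta_pos":[0,0,0],"twist":[0,0,0]},{"claw":0.3,"delta_pos":[0,0,0],"twist":[0,0,0]},{"claw":0.3,"delta_pos":[0,0,0],"twist":[0,0,0]},{"claw":0.3,"delta_pos":[0,0,0],"twist":[0,0,0]},{"claw":0.3,"delta_pos":[0,0,0],"twist":[0,0,0]}]' 40; python3 st.py
```

```text
0.069 [[209.6 179.2]
 [235.2 200.6]]
0.082 [[209.  176.2]
 [234.8 197.7]]
time: 3.55
ee_pos: [0.532, -0.1347, 0.0927]
tool_rot: [0.002, 0.285, 0.958, 0.0]
force: [0.0, -0.0, -0.2]
finger_gap: 0.0258
t 3.55 pos [ 532.  -134.7   92.7] jaw 56.8 zax [ 0.004 -0.    -1.   ] F [ 0.  -0.  -0.2] gap 25.8 q [ 0.6   0.51 -0.59  1.95  0.39  0.8   0.78] T [ 0.01 -0.03  0.01]
```

```bash
python3 -m pendant '[{"claw":0.3,"delta_pos":[-1.5,0,-5],"twist":[0,0,0]},{"claw":0.3,"delta_pos":[0,0,-1],"twist":[0,0,0]},{"claw":0,"delta_pos":[0,0,0],"twist":[0,0,0]},{"claw":0,"delta_pos":[0,0,0],"twist":[0,0,0]},{"claw":0,"delta_pos":[0,0,0],"twist":[0,0,0]},{"claw":0,"delta_pos":[0,0,0],"twist":[0,0,0]}]' 40; python3 st.py
python3 - <<'E'
from rig import manip
from h import *
s=manip.read_camera("scene")
crop(s,185,140,125,100,6,"pics/s3.png")
E
```

```text
time: 4.15
ee_pos: [0.5296, -0.1359, 0.0864]
tool_rot: [0.001, 0.286, 0.958, -0.001]
force: [-0.7, 0.2, -0.1]
finger_gap: 0.0069
t 4.15 pos [ 529.6 -135.9   86.4] jaw 56.8 zax [ 0.002 -0.002 -1.   ] F [-0.7  0.2 -0.1] gap 6.9 q [ 0.6   0.52 -0.59  1.95  0.4   0.79  0.77] T [-0.02  0.13  0.07]
```

View pics/s3.png

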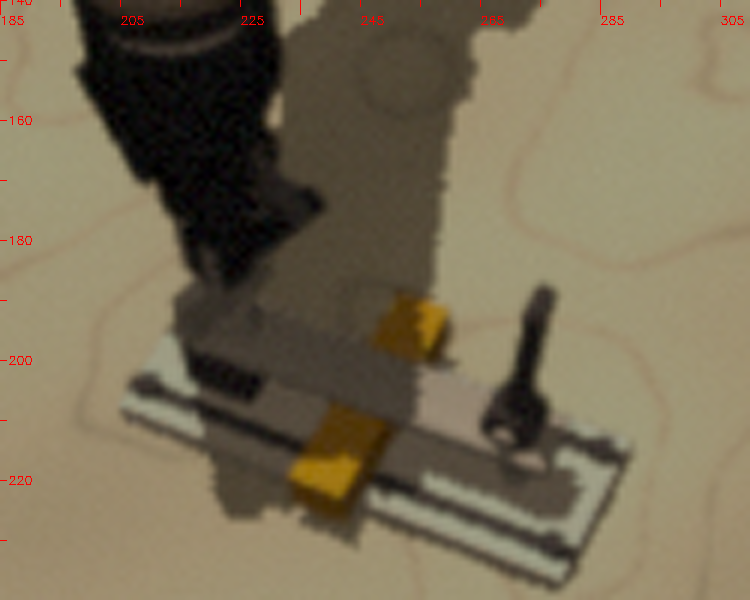

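```bash
python3 -m pendant '[{"claw":0,"delta_pos":[0,0,0],"twist":[0,0,0]},{"claw":0,"delta_pos":[0,0,0],"twist":[0,0,0]},{"claw":0,"delta_pos":[0,0,0],"twist":[0,0,0]}]' 40; python3 st.py
```

```text
time: 4.5
ee_pos: [0.5296, -0.1359, 0.0863]
tool_rot: [0.001, 0.286, 0.958, -0.001]
force: [-0.9, -0.2, 1.1]
finger_gap: 0.007
t 4.5 pos [ 529.6 -135.9   86.3] jaw 56.8 zax [ 0.002 -0.002 -1.   ] F [-0.9 -0.2  1.1] gap 7.0 q [ 0.6   0.52 -0.59  1.95  0.4   0.79  0.77] T [-0.13  0.16  0.02]
```

```bash
python3 -m pendant '[{"claw":0,"delta_pos":[0,0,0],"twist":[0,0,-8]},{"claw":0,"delta_pos":[0,0,0],"twist":[0,0,-8]},{"claw":0,"delta_pos":[0,0,0],"twist":[0,0,-8]},{"claw":0,"delta_pos":[0,0,0],"twist":[0,0,-8]}]' 40; python3 st.py
```

```text
time: 4.9
ee_pos: [0.5292, -0.1362, 0.0863]
tool_rot: [0.001, 0.547, 0.837, -0.001]
force: [-0.9, 0.6, 0.8]
finger_gap: 0.0072
t 4.9 pos [ 529.2 -136.2   86.3] jaw 23.7 zax [ 0.    -0.003 -1.   ] F [-0.9  0.6  0.8] gap 7.2 q [ 0.49  0.49 -0.45  1.96  0.31  0.76  0.28] T [-0.14  0.27  0.12]
```

```bash
python3 -m pendant '[{"claw":0,"delta_pos":[0,0,0],"twist":[0,0,-8]},{"claw":0,"delta_pos":[0,0,0],"twist":[0,0,-8]},{"claw":0,"delta_pos":[0,0,0],"twist":[0,0,-8]},{"claw":0,"delta_pos":[0,0,0],"twist":[0,0,-6]},{"claw":0,"delta_pos":[0,0,0],"twist":[0,0,-4]},{"claw":0,"delta_pos":[0,0,0],"twist":[0,0,0]},{"claw":0,"delta_pos":[0,0,0],"twist":[0,0,0]}]' 40; python3 st.py
python3 - <<'E'
from h import *
from rig import manip
t=manip.read_camera("top")
pickle.dump(t,open("top1.pkl","wb"))
t=pickle.load(open("top0.pkl","rb"))
crop(t,272,184,56,56,10,"pics/t0a.png");crop(t,315,190,56,56,10,"pics/t0b.png")
E
```

```text
time: 5.6
ee_pos: [0.5284, -0.1364, 0.0863]
tool_rot: [0.0, 0.775, 0.632, -0.002]
force: [-1.1, -0.3, 1.5]
finger_gap: 0.0069
t 5.6 pos [ 528.4 -136.4   86.3] jaw -11.7 zax [-0.003 -0.003 -1.   ] F [-1.1 -0.3  1.5] gap 6.9 q [ 0.38  0.47 -0.3   1.97  0.21  0.74 -0.25] T [-0.22  0.13  0.03]
```

View pics/t0a.png

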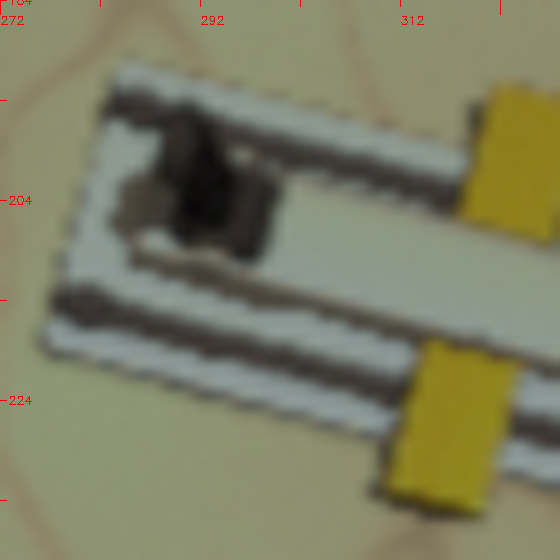

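View pics/t0b.png

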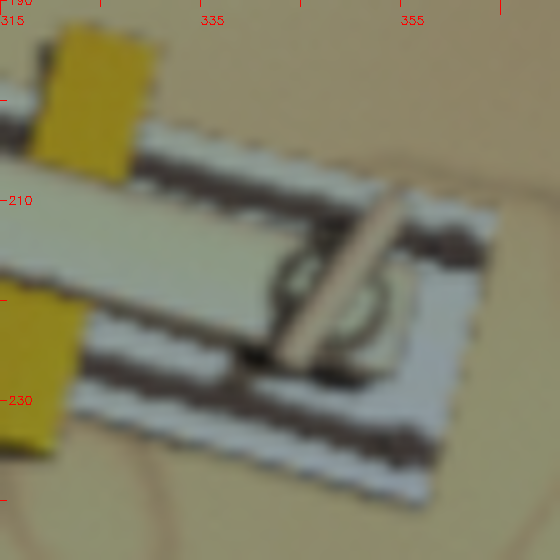

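Run:
```python
from h import *
t=pickle.load(open("top0.pkl","rb"))
for a,b in(((283.5,191),(364.5,211)),((276.5,218.5),(358,240.5)),((283.5,194.5),(363,215)),((278.5,214),(357.5,235.5)),((320,199.5),(364.5,211)),((276.5,218.5),(310,227.5))):
    A,B=at(t,a,.014),at(t,b,.014);d=A-B;print(np.degrees(np.arctan2(d[1],d[0]))-90,np.linalg.norm(d))
# auto: fit lines of groove darkness
im=cv2.cvtColor(t["color"],cv2.COLOR_RGB2GRAY).astype(float)
p=np.load("pose.npy")
from fit import W
from scipy.ndimage import map_coordinates
# minimise over yaw/shift: sample edge contrast profile across plate edges
g=cv2.GaussianBlur(im,(0,0),.7)
for side in(1,-1):
  pts=[]
  for y in np.arange(-.1,.1,.004):
    if abs(y)<.02: continue
    xs=np.arange(.034,.048,.0004)*side
    uv=proj(t,W(p,np.c_[xs,0*xs+y,0*xs+.014]))
    v=map_coordinates(g,[uv[:,1],uv[:,0]],order=1); i=np.argmin(np.diff(v))
    pts.append((y,xs[i]))
  pts=np.array(pts); k=np.polyfit(*pts.T,1)
  for _ in range(3):
    r=pts[:,1]-np.polyval(k,pts[:,0]); m=abs(r)<.0015; k=np.polyfit(*pts[m].T,1)
  print(side,"yaw",np.degrees(p[2]-np.arctan(k[0])),"x",k[1]*1000,m.sum(),len(m))
```

```text
-12.623791711717018 0.21835285299708912
-13.703043335383185 0.21892520556282413
-13.20125207615149 0.21461127871736962
-13.851651208407787 0.21266778742937048
-13.262095133952187 0.11982022206125842
-13.644296494544534 0.0904487362748452
1 yaw -13.667433202271269 x 38.79259271239344 36 40
-1 yaw -13.72853601121843 x -38.615353339787006 40 40
```

```bash
python3 -m pendant '[{"claw":0,"delta_pos":[0,0,0],"twist":[0,0,-2]},{"claw":0,"delta_pos":[0,0,0],"twist":[0,0,0]},{"claw":0,"delta_pos":[0,0,0],"twist":[0,0,0]}]' 40; python3 st.py
```

```text
time: 5.95
ee_pos: [0.5284, -0.1363, 0.0863]
tool_rot: [0.0, 0.787, 0.618, -0.002]
force: [-1.5, -0.9, 1.7]
finger_gap: 0.0066
t 5.95 pos [ 528.4 -136.3   86.3] jaw -13.7 zax [-0.003 -0.003 -1.   ] F [-1.5 -0.9  1.7] gap 6.6 q [ 0.37  0.47 -0.29  1.97  0.2   0.74 -0.28] T [-0.17  0.2   0.07]
```

```bash
python3 -m pendant '[{"claw":0.5,"delta_pos":[0,0,0],"twist":[0,0,0]},{"claw":0.5,"delta_pos":[0,0,0],"twist":[0,0,0]},{"claw":0.5,"delta_pos":[0,0,0],"twist":[0,0,0]},{"claw":0.5,"delta_pos":[0,0,20],"twist":[0,0,0]},{"claw":0.5,"delta_pos":[0,0,40],"twist":[0,0,0]},{"claw":0,"delta_pos":[0,0,50],"twist":[0,0,0]},{"claw":0,"delta_pos":[0,-40,30],"twist":[0,0,0]},{"claw":0,"delta_pos":[0,-45,0],"twist":[0,0,0]},{"claw":0,"delta_pos":[0,-45,0],"twist":[0,0,0]},{"claw":0,"delta_pos":[0,-45,0],"twist":[0,0,0]},{"claw":0,"delta_pos":[0,0,0],"twist":[0,0,0]}]' 40; python3 st.py
python3 - <<'E'
from rig import manip
from h import *
s=manip.read_camera("scene");t=manip.read_camera("top")
pickle.dump(s,open("scene2.pkl","wb"));pickle.dump(t,open("top2.pkl","wb"))
crop(s,195,165,105,75,7,"pics/s4.png"); crop(t,268,180,105,70,7,"pics/t4.png")
E
```

```text
time: 7.05
ee_pos: [0.5279, -0.314, 0.2334]
tool_rot: [0.001, 0.784, 0.621, -0.001]
force: [0.4, -0.4, -0.7]
finger_gap: -0.0
t 7.05 pos [ 527.9 -314.   233.4] jaw -13.2 zax [ 0.    -0.003 -1.   ] F [ 0.4 -0.4 -0.7] gap -0.0 q [ 0.62  0.39 -0.25  1.69  0.11  1.08  0.11] T [-0.03  0.02 -0.03]
```

View pics/s4.png

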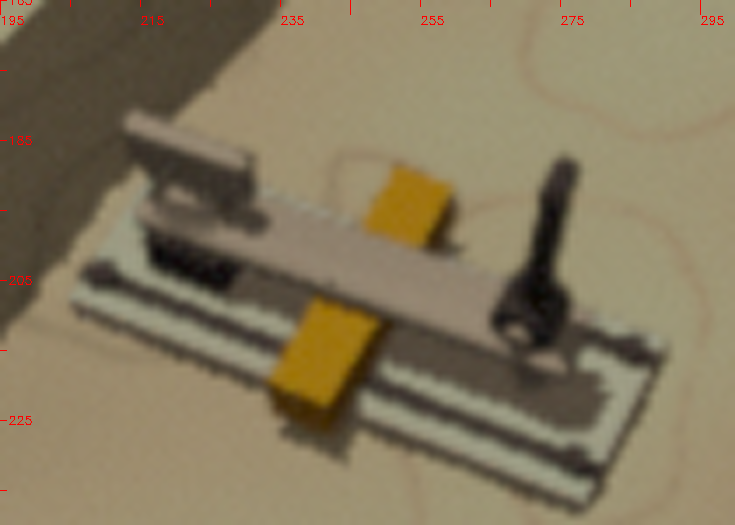

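View pics/t4.png

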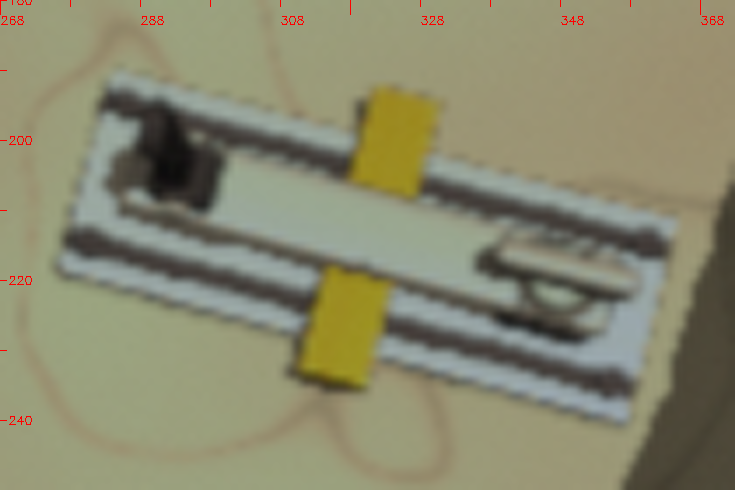

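Run:
```python
from h import *
s=pickle.load(open("scene2.pkl","rb"));t=pickle.load(open("top2.pkl","rb"))
crop(s,208,176,30,28,20,"pics/s5.png"); crop(t,332,206,32,26,20,"pics/t5.png")
```

```text
(no output)
```

View pics/s5.png

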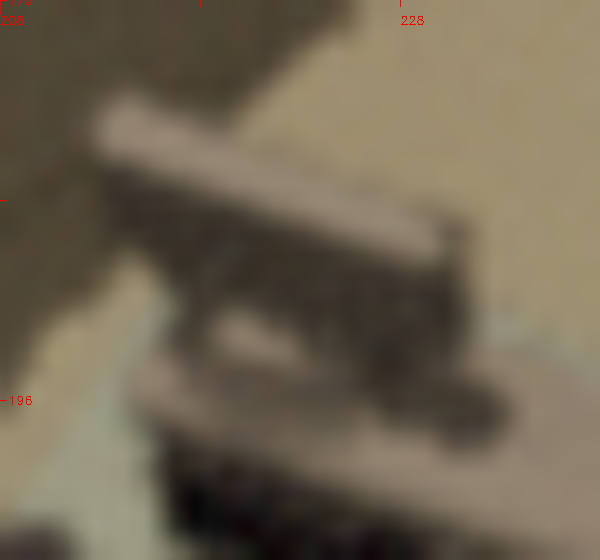

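View pics/t5.png

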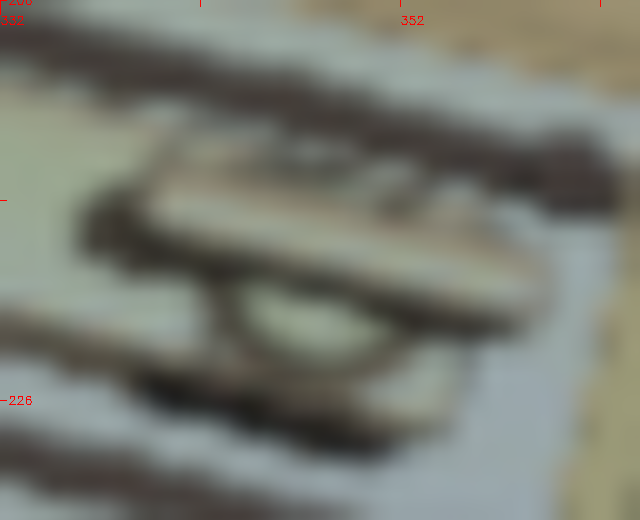

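Run:
```python
from h import *
from fit import W
s=pickle.load(open("scene2.pkl","rb"));t=pickle.load(open("top2.pkl","rb"))
for n,d,ls in(("s",s,(((213.25,183.75),(229.5,188.75)),((214.5,180.75),(230,186.75)),((213.5,182.4),(230,187.75)))),("t",t,(((339.5,217.25),(358,222)),((340.5,215),(358.5,219))))):
  for a,b in ls:
    A,B=at(d,a,.09),at(d,b,.09);v=A-B; print(n,(np.degrees(np.arctan2(v[1],v[0]))%180)-90)
# strap edge in scene, same measure at z=.049: from crop s4 (145,222)->(500,345)
A,B=at(s,(195+145/7,165+220/7),.049),at(s,(195+500/7,165+345/7),.052);v=A-B;print("strap scene",(np.degrees(np.arctan2(v[1],v[0]))%180)-90)
# correlation fit: render edge along top face sides; gradient score vs angle
from scipy.ndimage import map_coordinates
p=np.load("pose.npy")
for n,d in(("s",s),("t",t)):
  im=cv2.GaussianBlur(cv2.cvtColor(d["color"],cv2.COLOR_RGB2GRAY).astype(float),(0,0),.6)
  best=[]
  for th in np.arange(-26,0,.5):
   for cx in np.arange(-6,6.1,1):
    for cy in (-4,0,4):
     c=np.cos(np.radians(th));q=np.sin(np.radians(th))
     def S(x):
       l=np.arange(-.022,.0221,.001); X=.5284+cx/1e3+c*x-q*l; Y=-.136+cy/1e3+q*x+c*l
       uv=proj(d,np.c_[X,Y,0*X+.09]); return map_coordinates(im,[uv[:,1],uv[:,0]],order=1).mean()
     best.append((S(0)*2-S(.0085)-S(-.0085)+S(.002)+S(-.002)-0*S(0),th,cx,cy))
  best.sort(reverse=True);print(n,best[:4])
```

```text
s -9.568915432433101
s -14.209527989213228
s -10.586382753905838
t -13.092092334088775
t -11.204573054800363
strap scene -12.432001572711457
s [(np.float64(327.58163492882693), np.float64(-11.0), np.float64(1.0), 0), (np.float64(327.51165559635274), np.float64(-10.5), np.float64(1.0), 0), (np.float64(327.4681401937864), np.float64(-11.5), np.float64(1.0), 0), (np.float64(327.31215201302183), np.float64(-10.0), np.float64(1.0), 0)]
t [(np.float64(378.0415119868692), np.float64(-9.5), np.float64(1.0), -4), (np.float64(377.9993709757695), np.float64(-10.0), np.float64(1.0), -4), (np.float64(377.90347033697697), np.float64(-9.0), np.float64(1.0), -4), (np.float64(377.80333589594517), np.float64(-10.5), np.float64(1.0), -4)]
```

```bash
python3 -m pendant '[{"claw":0.4,"delta_pos":[0,45,0],"twist":[0,0,0]},{"claw":0.4,"delta_pos":[0,45,0],"twist":[0,0,0]},{"claw":0.4,"delta_pos":[0,45,0],"twist":[0,0,-1]},{"claw":0.4,"delta_pos":[0,38,-20],"twist":[0,0,0]},{"claw":0.4,"delta_pos":[0,0,-40],"twist":[0,0,0]},{"claw":0.4,"delta_pos":[0,0,-30],"twist":[0,0,0]},{"claw":0.4,"delta_pos":[0,0,0],"twist":[0,0,0]},{"claw":0.4,"delta_pos":[0,0,0],"twist":[0,0,0]}]' 40; python3 st.py
```

```text
time: 7.95
ee_pos: [0.5287, -0.1114, 0.1428]
tool_rot: [-0.001, 0.781, 0.625, 0.004]
force: [0.1, -0.5, -0.4]
finger_gap: 0.0342
t 7.95 pos [ 528.7 -111.4  142.8] jaw -12.7 zax [ 0.005  0.007 -1.   ] F [ 0.1 -0.5 -0.4] gap 34.2 q [ 0.37  0.38 -0.34  1.94  0.16  0.84 -0.27] T [-0.05 -0.06  0.02]
```

```bash
python3 -m pendant '[{"claw":0.4,"delta_pos":[0,-22,0],"twist":[-0.4,0.3,-1.5]},{"claw":0.4,"delta_pos":[0,0,-10],"twist":[0,0,0]},{"claw":0.4,"delta_pos":[0,0,0],"twist":[0,0,0]},{"claw":0.4,"delta_pos":[0,0,0],"twist":[0,0,0]}]' 40; python3 st.py
```

```text
time: 8.35
ee_pos: [0.5315, -0.1357, 0.1373]
tool_rot: [0.003, 0.79, 0.613, 0.002]
force: [-0.3, 0.2, -0.8]
finger_gap: 0.034
t 8.35 pos [ 531.5 -135.7  137.3] jaw -14.3 zax [ 0.006 -0.003 -1.   ] F [-0.3  0.2 -0.8] gap 34.0 q [ 0.39  0.4  -0.31  1.93  0.16  0.83 -0.26] T [-0.    0.01  0.  ]
```

```bash
python3 -m pendant '[{"claw":0.4,"delta_pos":[-2.5,0.5,-20],"twist":[0,0.3,-0.7]},{"claw":0.4,"delta_pos":[0,0,-16],"twist":[0,0,0]},{"claw":0.4,"delta_pos":[0,0,-6],"twist":[0,0,0]},{"claw":0.4,"delta_pos":[0,0,0],"twist":[0,0,0]},{"claw":0.4,"delta_pos":[0,0,0],"twist":[0,0,0]}]' 40; python3 st.py
```

```text
time: 8.85
ee_pos: [0.5315, -0.1361, 0.098]
tool_rot: [0.004, 0.794, 0.608, 0.002]
force: [0.9, 0.1, 0.5]
finger_gap: 0.0345
t 8.85 pos [ 531.5 -136.1   98. ] jaw -15.2 zax [ 0.007 -0.004 -1.   ] F [0.9 0.1 0.5] gap 34.5 q [ 0.37  0.45 -0.3   1.96  0.19  0.75 -0.3 ] T [-0.04  0.01 -0.02]
```

```bash
python3 -m pendant '[{"claw":0.4,"delta_pos":[-2.5,0.5,-10],"twist":[0.2,0.4,0]},{"claw":0.4,"delta_pos":[0,0,-1],"twist":[0,0,0]},{"claw":0,"delta_pos":[0,0,0],"twist":[0,0,0]},{"claw":0,"delta_pos":[0,0,0],"twist":[0,0,0]},{"claw":0,"delta_pos":[0,0,0],"twist":[0,0,0]},{"claw":0,"delta_pos":[0,0,0],"twist":[0,0,0]},{"claw":0,"delta_pos":[0,0,0],"twist":[0,0,0]}]' 80; python3 st.py
```

```text
time: 9.55
ee_pos: [0.53, -0.1357, 0.0882]
tool_rot: [0.001, 0.794, 0.608, 0.001]
force: [-0.5, -1.3, 0.0]
finger_gap: 0.0003
t 9.55 pos [ 530.  -135.7   88.2] jaw -15.2 zax [ 0.002 -0.001 -1.   ] F [-0.5 -1.3  0. ] gap 0.3 q [ 0.37  0.46 -0.3   1.97  0.2   0.74 -0.3 ] T [-0.04  0.05 -0.03]
```

Run:
```python
from rig import manip
from h import *
s=manip.read_camera("scene")
crop(s,195,150,65,60,10,"pics/s6.png")
```

```text
(no output)
```

View pics/s6.png

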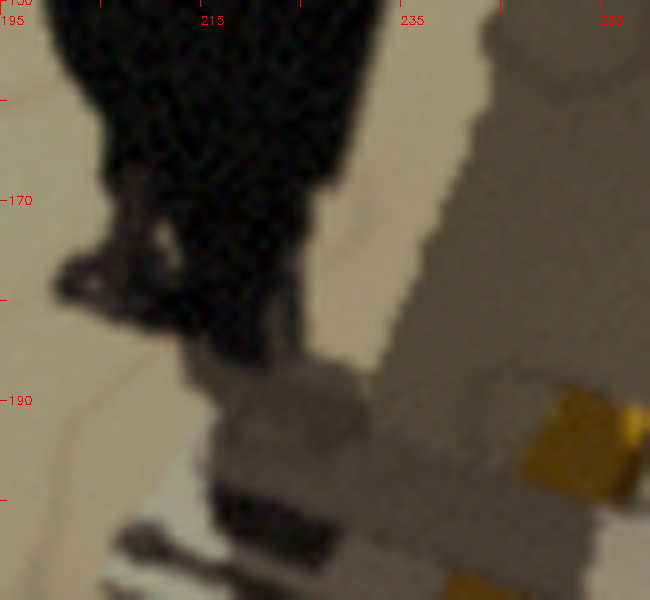

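```bash
python3 - <<'E'
from h import *
s=pickle.load(open("scene0.pkl","rb"))
for z in(.062,.066,.08,.09,.1):print(z,proj(s,[[.54,-.138,z],[.53,-.136,z]]).round(1))
E
python3 -m pendant '[{"claw":0,"delta_pos":[0,0,0],"twist":[0,0,0]}]' 40; python3 st.py
```

```text
0.062 [[220.2 193.8]
 [221.9 190.9]]
0.066 [[220.1 192.9]
 [221.8 190. ]]
0.08 [[219.6 189.8]
 [221.3 186.9]]
0.09 [[219.2 187.5]
 [220.9 184.6]]
0.1 [[218.8 185.2]
 [220.5 182.2]]
time: 9.7
ee_pos: [0.5301, -0.1357, 0.0882]
tool_rot: [0.001, 0.794, 0.608, 0.001]
force: [0.4, 0.1, 0.6]
finger_gap: -0.0002
t 9.7 pos [ 530.1 -135.7   88.2] jaw -15.2 zax [ 0.002 -0.001 -1.   ] F [0.4 0.1 0.6] gap -0.2 q [ 0.37  0.46 -0.3   1.97  0.2   0.74 -0.3 ] T [ 0.   -0.01  0.01]
```

```bash
python3 -m pendant '[{"claw":0.28,"delta_pos":[0,0,0],"twist":[0,0,0]},{"claw":0.28,"delta_pos":[0,0,0],"twist":[0,0,0]},{"claw":0.28,"delta_pos":[0,0,-6],"twist":[0,0,0]},{"claw":0.28,"delta_pos":[0,0,-2],"twist":[0,0,0]},{"claw":0.28,"delta_pos":[0,0,0],"twist":[0,0,0]}]' 40; python3 st.py
python3 - <<'E'
from rig import manip
from h import *
s=manip.read_camera("scene")
crop(s,195,150,65,60,10,"pics/s7.png")
E
```

```text
time: 10.2
ee_pos: [0.5301, -0.1357, 0.0795]
tool_rot: [0.001, 0.794, 0.608, 0.001]
force: [0.9, -0.3, -0.1]
finger_gap: 0.0238
t 10.2 pos [ 530.1 -135.7   79.5] jaw -15.2 zax [ 0.002 -0.001 -1.   ] F [ 0.9 -0.3 -0.1] gap 23.8 q [ 0.37  0.48 -0.29  1.97  0.2   0.72 -0.31] T [ 0.01 -0.02  0.02]
```

View pics/s7.png

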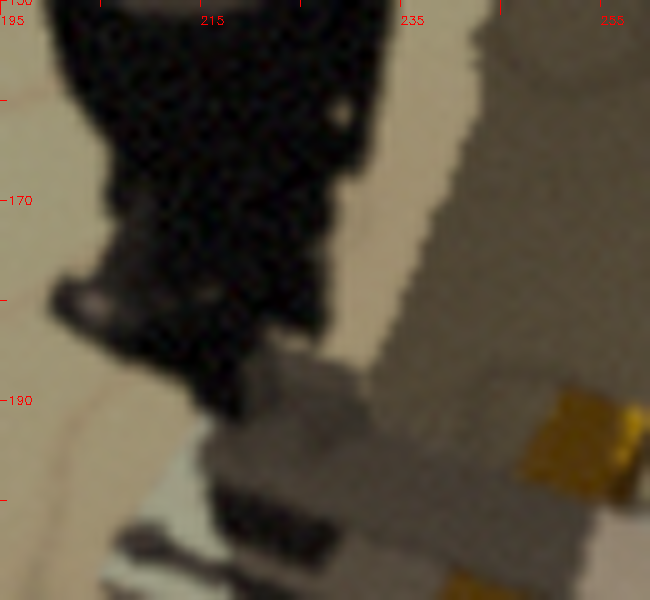

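```bash
python3 -m pendant '[{"claw":0,"delta_pos":[0,0,0],"twist":[0,0,0]},{"claw":0,"delta_pos":[0,0,0],"twist":[0,0,0]},{"claw":0,"delta_pos":[0,0,0],"twist":[0,0,0]},{"claw":0,"delta_pos":[0,0,0],"twist":[0,0,0]}]' 40; python3 st.py
python3 - <<'E'
from rig import manip
from h import *
s=manip.read_camera("scene")
crop(s,195,150,65,60,10,"pics/s8.png")
E
```

```text
time: 10.65
ee_pos: [0.5287, -0.1353, 0.0796]
tool_rot: [-0.0, 0.794, 0.608, -0.0]
force: [-0.4, 0.4, -0.7]
finger_gap: 0.0089
t 10.65 pos [ 528.7 -135.3   79.6] jaw -15.1 zax [-0.001 -0.    -1.   ] F [-0.4  0.4 -0.7] gap 8.9 q [ 0.37  0.48 -0.29  1.97  0.2   0.72 -0.31] T [0.01 0.09 0.02]
```

View pics/s8.png

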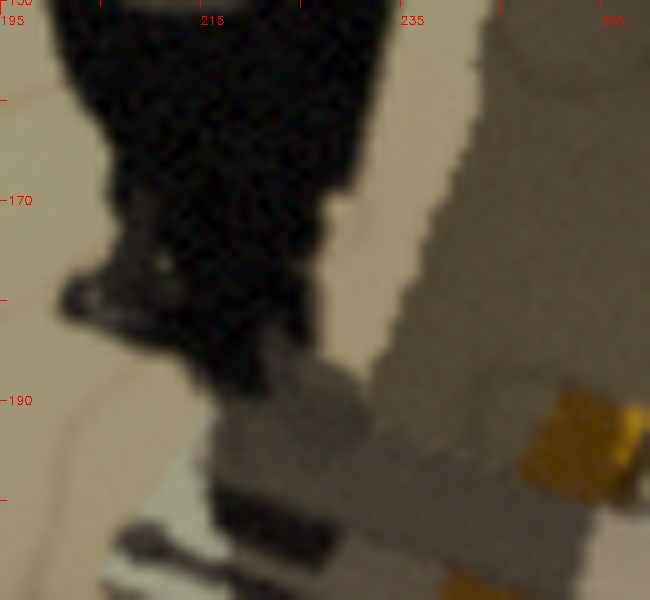

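```bash
python3 -m pendant '[{"claw":0,"delta_pos":[0,0,0],"twist":[0,0,1]},{"claw":0,"delta_pos":[0,0,0],"twist":[0,0,0]},{"claw":0.4,"delta_pos":[0,0,0],"twist":[0,0,0]},{"claw":0.4,"delta_pos":[0,0,0],"twist":[0,0,0]},{"claw":0.4,"delta_pos":[0,0,0],"twist":[0,0,0]},{"claw":0.4,"delta_pos":[0,0,20],"twist":[0,0,0]},{"claw":0.4,"delta_pos":[0,0,40],"twist":[0,0,0]},{"claw":0,"delta_pos":[0,0,50],"twist":[0,0,0]},{"claw":0,"delta_pos":[0,0,40],"twist":[0,0,0]},{"claw":0,"delta_pos":[-20,-40,0],"twist":[0,0,0]},{"claw":0,"delta_pos":[-20,-40,0],"twist":[0,0,0]},{"claw":0,"delta_pos":[-20,-40,0],"twist":[0,0,0]}]' 40; python3 st.py
python3 - <<'E'
from rig import manip
from h import *
s=manip.read_camera("scene");t=manip.read_camera("top")
pickle.dump(s,open("scene3.pkl","wb"));pickle.dump(t,open("top3.pkl","wb"))
crop(s,195,165,105,75,7,"pics/s9.png"); crop(t,268,180,105,70,7,"pics/t9.png")
E
```

```text
time: 11.9
ee_pos: [0.4712, -0.2508, 0.2372]
tool_rot: [0.001, 0.784, 0.621, 0.003]
force: [1.3, -0.7, -0.1]
finger_gap: -0.0
t 11.9 pos [ 471.2 -250.8  237.2] jaw -13.2 zax [ 0.006  0.001 -1.   ] F [ 1.3 -0.7 -0.1] gap -0.0 q [ 0.61  0.25 -0.28  1.87  0.08  1.03  0.07] T [-0.01 -0.01 -0.02]
```

View pics/s9.png

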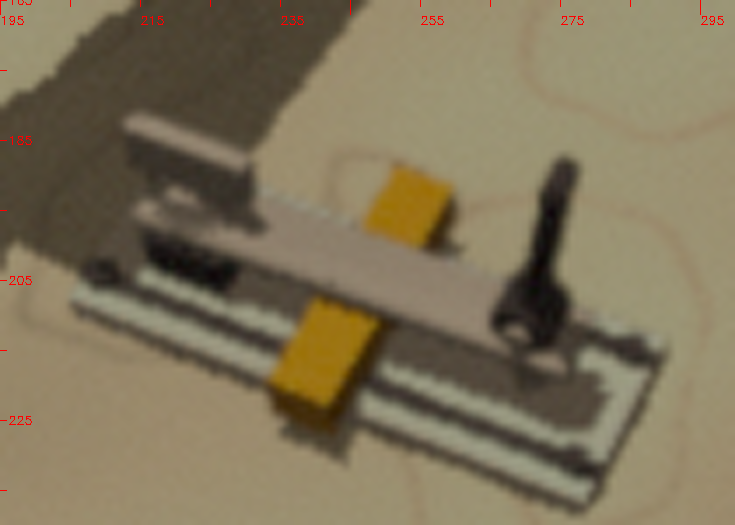

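View pics/t9.png

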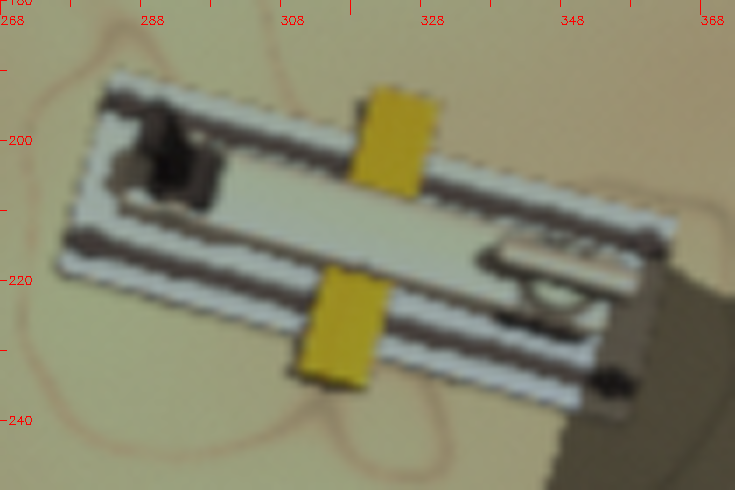

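Run:
```python
from h import *
from fit import W
s=pickle.load(open("scene3.pkl","rb"));t=pickle.load(open("top3.pkl","rb"))
p=np.load("pose.npy"); p[2]=np.radians(-13.7)
print(W(p,[0,-.07,0]),W(p,[0,.07,0]))
for a in(1.2,1.4,1.5,1.57,1.65,1.75):
  w=W(p,[[0,.07+r*np.cos(a),.062+r*np.sin(a)] for r in(0,.085,.095)]); print(a,proj(s,w).round(1).tolist(),proj(t,w).round(1).tolist())
```

```text
[[ 0.52991757 -0.13456286  0.        ]] [[0.56307491 0.00145401 0.        ]]
1.2 [[270.7, 209.4], [282.4, 195.7], [283.9, 194.0]] [[294.0, 204.4], [281.4, 195.6], [279.8, 194.5]]
1.4 [[270.7, 209.4], [276.2, 192.3], [276.9, 190.1]] [[294.0, 204.4], [288.0, 197.0], [287.2, 196.1]]
1.5 [[270.7, 209.4], [273.0, 190.8], [273.3, 188.5]] [[294.0, 204.4], [291.4, 197.9], [291.1, 197.0]]
1.57 [[270.7, 209.4], [270.7, 190.0], [270.7, 187.5]] [[294.0, 204.4], [293.8, 198.5], [293.8, 197.8]]
1.65 [[270.7, 209.4], [268.1, 189.1], [267.8, 186.5]] [[294.0, 204.4], [296.6, 199.3], [296.9, 198.6]]
1.75 [[270.7, 209.4], [265.0, 188.2], [264.2, 185.5]] [[294.0, 204.4], [300.0, 200.3], [300.8, 199.7]]
```

```bash
python3 -m pendant '[{"claw":0,"delta_pos":[13,36,0],"twist":[0,0,0]},{"claw":0,"delta_pos":[14,38,0],"twist":[0,0,0]},{"claw":0,"delta_pos":[14,38,0],"twist":[0,0,0]},{"claw":0,"delta_pos":[14,38,0],"twist":[0,0,0]},{"claw":0,"delta_pos":[14,38,0],"twist":[0,0,0]},{"claw":0,"delta_pos":[5,20,0],"twist":[0,0,0]},{"claw":0,"delta_pos":[0,0,0],"twist":[0,0,0]},{"claw":0,"delta_pos":[0,0,0],"twist":[0,0,0]}]'; python3 st.py
```

```text
time: 12.8
ee_pos: [0.5415, -0.0429, 0.2366]
tool_rot: [0.002, 0.79, 0.613, 0.001]
force: [-0.2, -1.3, 0.1]
finger_gap: -0.0004
t 12.8 pos [541.5 -42.9 236.6] jaw -14.4 zax [ 0.004 -0.002 -1.   ] F [-0.2 -1.3  0.1] gap -0.4 q [ 0.29  0.28 -0.39  1.84  0.13  1.04 -0.4 ] T [-0.03  0.   -0.04]
```

```bash
python3 -m pendant '[{"claw":0,"delta_pos":[16,22,0],"twist":[0,0,0]},{"claw":0,"delta_pos":[0,0,0],"twist":[0,0,0]},{"claw":0,"delta_pos":[0,0,0],"twist":[0,0,0]}]'; python3 st.py
```

```text
time: 13.1
ee_pos: [0.557, -0.0254, 0.2362]
tool_rot: [0.003, 0.792, 0.61, -0.0]
force: [-0.1, 0.3, 0.3]
finger_gap: -0.0001
t 13.1 pos [557.  -25.4 236.2] jaw -14.8 zax [ 0.003 -0.005 -1.   ] F [-0.1  0.3  0.3] gap -0.1 q [ 0.25  0.3  -0.4   1.81  0.14  1.05 -0.45] T [-0.06  0.05 -0.03]
```

Clear of the lever on its nut side (clamp y≈42). Descend.

```bash
python3 -m pendant '[{"claw":0,"delta_pos":[0,0,-40],"twist":[0,0,1]},{"claw":0,"delta_pos":[0,0,-30],"twist":[0,0,0]},{"claw":0,"delta_pos":[0,0,-10],"twist":[0,0,0]},{"claw":0,"delta_pos":[0,0,0],"twist":[0,0,0]},{"claw":0,"delta_pos":[0,0,0],"twist":[0,0,0]}]'; python3 st.py
python3 - <<'E'
from rig import manip
from h import *
s=manip.read_camera("scene")
crop(s,195,125,115,105,6,"pics/s10.png")
E
```

```text
time: 13.6
ee_pos: [0.5569, -0.0329, 0.1562]
tool_rot: [0.005, 0.79, 0.614, -0.0]
force: [0.6, -0.2, 0.3]
finger_gap: 0.0001
t 13.6 pos [556.9 -32.9 156.2] jaw -14.3 zax [ 0.006 -0.008 -1.   ] F [ 0.6 -0.2  0.3] gap 0.1 q [ 0.25  0.39 -0.38  1.89  0.19  0.89 -0.48] T [ 0.01  0.04 -0.  ]
```

View pics/s10.png

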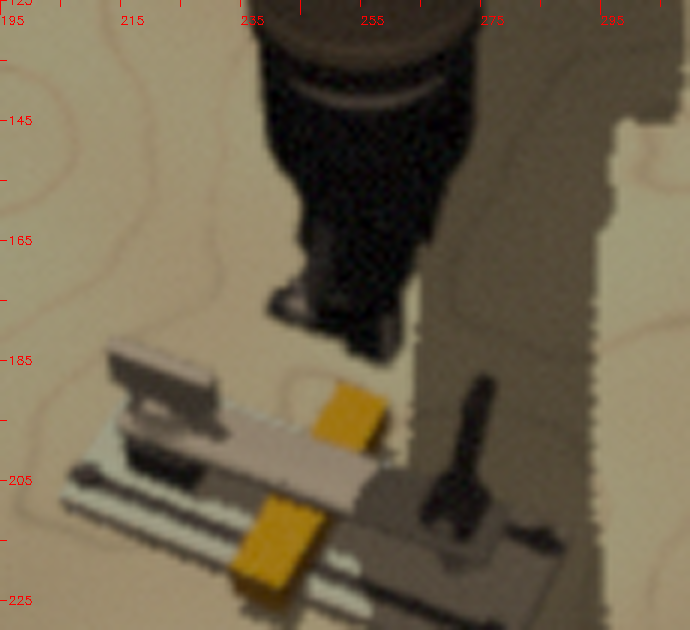

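Run:
```python
from h import *
s=pickle.load(open("scene0.pkl","rb"))
for z in(.12,.134,.14,.15,.157):print(z,proj(s,[[.557,-.033,z],[.565,-.035,z]]).round(1))
```

```text
0.12 [[257.4 192.3]
 [256.  194.7]]
0.134 [[257.3 188.9]
 [255.8 191.4]]
0.14 [[257.2 187.5]
 [255.7 190. ]]
0.15 [[257.1 185. ]
 [255.6 187.5]]
0.157 [[257.  183.3]
 [255.5 185.8]]
```

```bash
python3 -m pendant '[{"claw":0,"delta_pos":[0,0,-20],"twist":[-0.4,0.3,0.5]},{"claw":0,"delta_pos":[0,0,-4],"twist":[0,0,0]},{"claw":0,"delta_pos":[4,16,0],"twist":[0,0,0]},{"claw":0,"delta_pos":[4,14,0],"twist":[0,0,0]},{"claw":0,"delta_pos":[4,14,0],"twist":[0,0,0]},{"claw":0,"delta_pos":[4,14,0],"twist":[0,0,0]},{"claw":0,"delta_pos":[0,0,0],"twist":[0,0,0]},{"claw":0,"delta_pos":[0,0,0],"twist":[0,0,0]}]'; python3 st.py
python3 - <<'E'
from rig import manip
from h import *
s=manip.read_camera("scene")
crop(s,195,125,115,105,6,"pics/s11.png")
E
```

```text
time: 14.45
ee_pos: [0.5787, 0.0272, 0.14]
tool_rot: [0.01, 0.788, 0.616, 0.0]
force: [0.5, 0.3, -0.5]
finger_gap: 0.0002
t 14.45 pos [578.7  27.2 140. ] jaw -13.9 zax [ 0.013 -0.016 -1.   ] F [ 0.5  0.3 -0.5] gap 0.2 q [ 0.13  0.44 -0.38  1.86  0.23  0.87 -0.61] T [-0.04  0.03 -0.03]
```

View pics/s11.png

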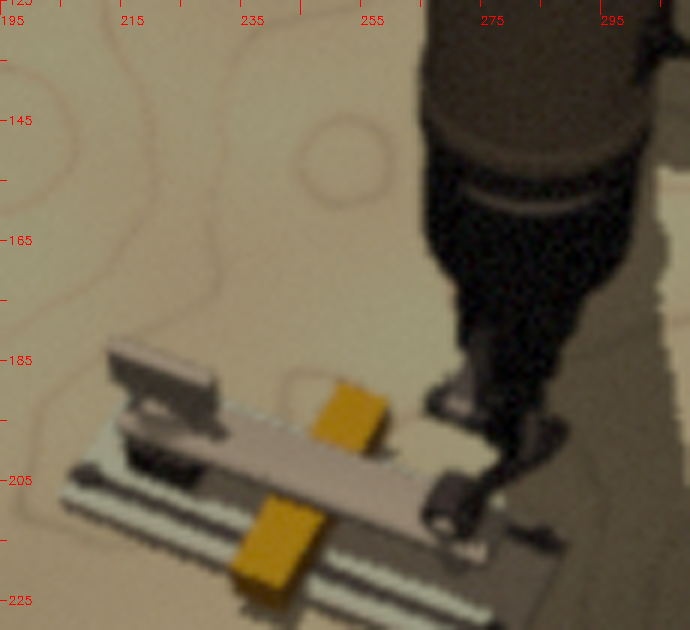

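```bash
python3 -m pendant '[{"claw":0,"delta_pos":[-6,8,-5],"twist":[0.9,0.7,0]},{"claw":0,"delta_pos":[1,10,-9],"twist":[0,0,0]},{"claw":0,"delta_pos":[2,10,-9],"twist":[0,0,0]},{"claw":0,"delta_pos":[1,6,-6],"twist":[0,0,0]},{"claw":0,"delta_pos":[0,0,0],"twist":[0,0,0]}]'; python3 st.py
```

```text
time: 15.0
ee_pos: [0.5767, 0.0624, 0.1085]
tool_rot: [0.0, 0.788, 0.615, 0.0]
force: [0.6, -0.6, 1.1]
finger_gap: -0.0001
t 15.0 pos [576.7  62.4 108.5] jaw -14.1 zax [ 0.001  0.    -1.   ] F [ 0.6 -0.6  1.1] gap -0.1 q [ 0.08  0.49 -0.38  1.87  0.24  0.82 -0.67] T [-0.02 -0.14 -0.01]
```

```bash
python3 -m pendant '[{"claw":0,"delta_pos":[1,6,-8],"twist":[0,0,0]},{"claw":0,"delta_pos":[1,3,-8],"twist":[0,0,0]},{"claw":0,"delta_pos":[0,0,-6],"twist":[0,0,0]},{"claw":0,"delta_pos":[0,0,0],"twist":[0,0,0]},{"claw":0,"delta_pos":[0,0,0],"twist":[0,0,0]}]'; python3 st.py
python3 - <<'E'
from rig import manip
from h import *
s=manip.read_camera("scene")
crop(s,195,125,115,105,6,"pics/s12.png")
E
```

```text
time: 15.5
ee_pos: [0.5786, 0.0732, 0.0838]
tool_rot: [-0.0, 0.788, 0.615, 0.0]
force: [1.1, 0.1, 0.7]
finger_gap: 0.0003
t 15.5 pos [578.6  73.2  83.8] jaw -14.0 zax [-0.     0.001 -1.   ] F [1.1 0.1 0.7] gap 0.3 q [ 0.05  0.53 -0.37  1.88  0.26  0.78 -0.7 ] T [ 0.13 -0.08 -0.01]
```

View pics/s12.png

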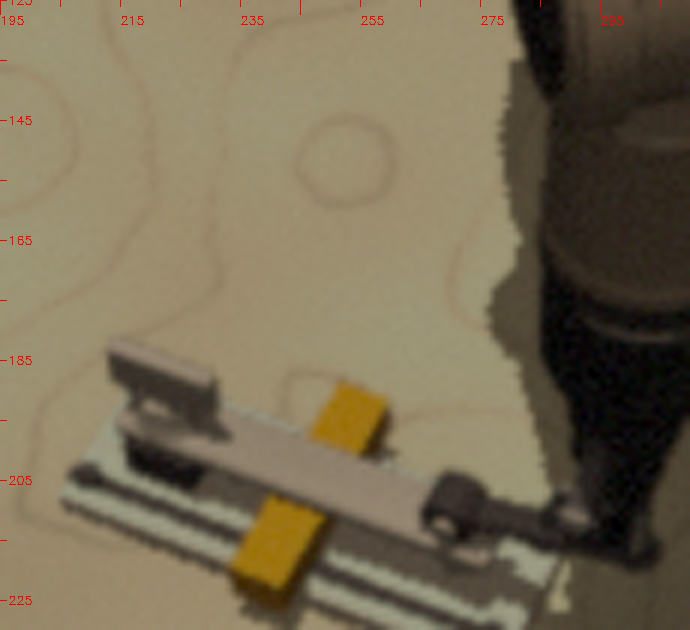

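```bash
python3 -m pendant '[{"claw":0,"delta_pos":[0,0,-3],"twist":[0,0,0]},{"claw":0,"delta_pos":[0,0,-3],"twist":[0,0,0]},{"claw":0,"delta_pos":[0,0,0],"twist":[0,0,0]},{"claw":0,"delta_pos":[0,0,0],"twist":[0,0,0]}]'; python3 st.py
```

```text
time: 15.95
ee_pos: [0.5788, 0.073, 0.0781]
tool_rot: [-0.0, 0.788, 0.615, 0.001]
force: [-0.1, -0.2, -0.5]
finger_gap: 0.0005
t 15.95 pos [578.8  73.   78.1] jaw -14.1 zax [ 0.001  0.001 -1.   ] F [-0.1 -0.2 -0.5] gap 0.5 q [ 0.05  0.54 -0.37  1.88  0.27  0.77 -0.71] T [ 0.03 -0.02  0.01]
```

```bash
python3 -m pendant '[{"claw":0,"delta_pos":[0,0,-3],"twist":[0,0,0]},{"claw":0,"delta_pos":[0,0,0],"twist":[0,0,0]}]'; python3 st.py
```

```text
time: 16.15
ee_pos: [0.5789, 0.0729, 0.075]
tool_rot: [-0.0, 0.788, 0.615, 0.001]
force: [-0.9, 0.2, -0.5]
finger_gap: -0.0004
t 16.15 pos [578.9  72.9  75. ] jaw -14.1 zax [ 0.001  0.001 -1.   ] F [-0.9  0.2 -0.5] gap -0.4 q [ 0.05  0.54 -0.37  1.88  0.27  0.76 -0.71] T [-0.01  0.01 -0.04]
```

```bash
python3 -m pendant '[{"claw":0,"delta_pos":[0,0,-3],"twist":[0,0,0]},{"claw":0,"delta_pos":[0,0,0],"twist":[0,0,0]}]'; python3 st.py
python3 - <<'E'
from rig import manip
from h import *
s=manip.read_camera("scene");t=manip.read_camera("top")
crop(s,240,170,75,60,10,"pics/s13.png")
E
```

```text
time: 16.35
ee_pos: [0.5791, 0.0729, 0.0718]
tool_rot: [-0.0, 0.788, 0.615, 0.001]
force: [0.2, 0.7, 0.3]
finger_gap: 0.0006
t 16.35 pos [579.1  72.9  71.8] jaw -14.1 zax [ 0.001  0.001 -1.   ] F [0.2 0.7 0.3] gap 0.6 q [ 0.05  0.55 -0.36  1.88  0.27  0.76 -0.71] T [ 0.02 -0.01 -0.04]
```

View pics/s13.png

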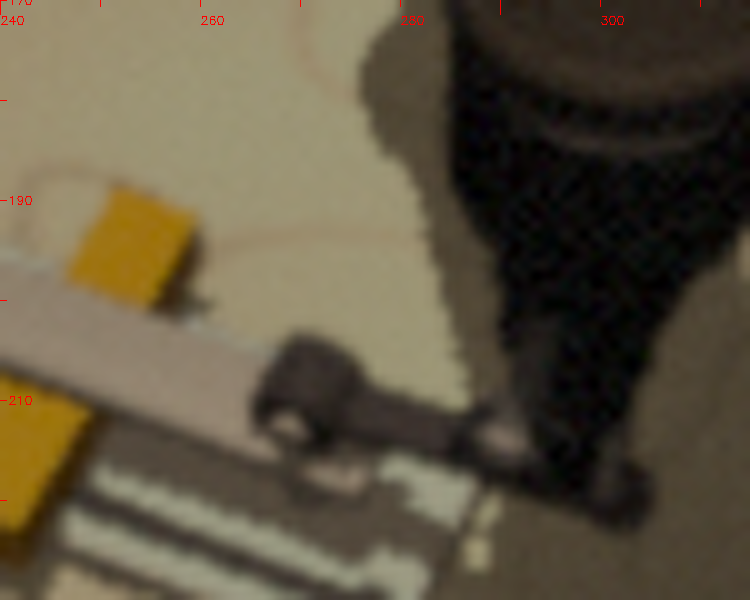

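```bash
python3 -m pendant '[{"claw":0,"delta_pos":[0,0,-3],"twist":[0,0,0]},{"claw":0,"delta_pos":[0,0,0],"twist":[0,0,0]}]'; python3 st.py
```

```text
time: 16.65
ee_pos: [0.5791, 0.0729, 0.0689]
tool_rot: [-0.0, 0.788, 0.615, 0.001]
force: [0.6, -0.9, 0.2]
finger_gap: 0.0
t 16.65 pos [579.1  72.9  68.9] jaw -14.1 zax [ 0.002  0.001 -1.   ] F [ 0.6 -0.9  0.2] gap 0.0 q [ 0.05  0.55 -0.36  1.89  0.27  0.75 -0.71] T [ 0.02 -0.02 -0.01]
```

```bash
python3 -m pendant '[{"claw":0,"delta_pos":[0,0,-3],"twist":[0,0,0]},{"claw":0,"delta_pos":[0,0,0],"twist":[0,0,0]}]'; python3 st.py
python3 - <<'E'
from rig import manip
from h import *
s=manip.read_camera("scene");t=manip.read_camera("top")
crop(s,240,170,75,60,10,"pics/s14.png")
crop(t,258,180,75,50,10,"pics/t14.png")
E
```

```text
time: 16.85
ee_pos: [0.5792, 0.073, 0.0657]
tool_rot: [-0.0, 0.788, 0.615, 0.001]
force: [-0.6, 0.0, -0.5]
finger_gap: 0.0005
t 16.85 pos [579.2  73.   65.7] jaw -14.1 zax [ 0.002  0.001 -1.   ] F [-0.6  0.  -0.5] gap 0.5 q [ 0.04  0.56 -0.36  1.89  0.28  0.75 -0.72] T [ 0.05 -0.01 -0.02]
```

View pics/s14.png

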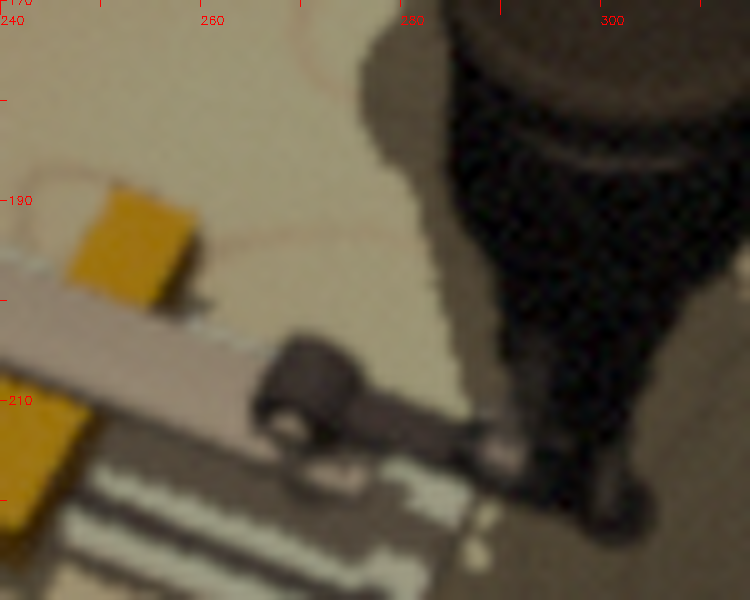

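View pics/t14.png

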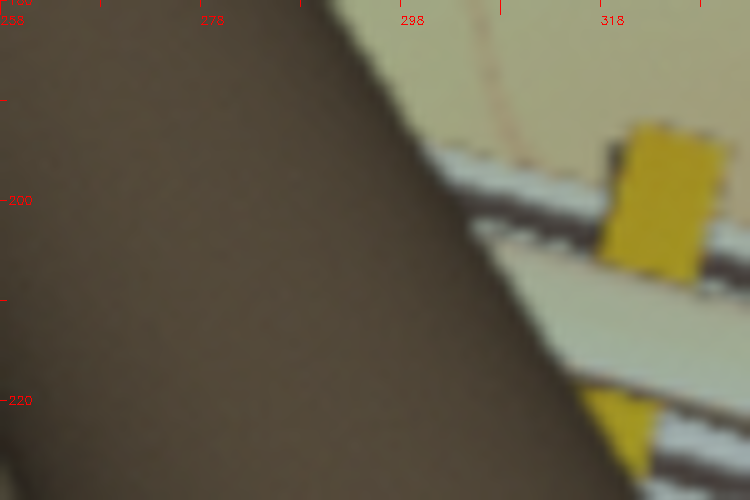

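```bash
python3 - <<'E'
from h import *
from fit import W
s=pickle.load(open("scene3.pkl","rb"))
p=np.load("pose.npy"); p[2]=np.radians(-13.7)
for a in(0,.1,.2,.3):
  w=W(p,[[0,.07+r*np.cos(a),.062+r*np.sin(a)] for r in(0,.085,.095)]); print(a,proj(s,w).round(1).tolist())
E
python3 -m pendant '[{"claw":0,"delta_pos":[0,0,-3],"twist":[0,0,0]},{"claw":0,"delta_pos":[0,0,0],"twist":[0,0,0]}]'; python3 st.py
```

```text
0 [[270.7, 209.4], [301.4, 221.1], [305.0, 222.5]]
0.1 [[270.7, 209.4], [301.4, 219.3], [305.1, 220.5]]
0.2 [[270.7, 209.4], [301.1, 217.3], [304.9, 218.3]]
0.3 [[270.7, 209.4], [300.6, 215.2], [304.2, 216.0]]
time: 17.15
ee_pos: [0.5795, 0.073, 0.0639]
tool_rot: [0.0, 0.789, 0.615, 0.001]
force: [-1.3, 0.1, 3.4]
finger_gap: -0.0001
t 17.15 pos [579.5  73.   63.9] jaw -14.1 zax [ 0.002  0.001 -1.   ] F [-1.3  0.1  3.4] gap -0.1 q [ 0.04  0.56 -0.36  1.89  0.28  0.74 -0.72] T [-0.06  0.49 -0.  ]
```

```bash
python3 -m pendant '[{"claw":0,"delta_pos":[0,0,-3],"twist":[0,0,0]},{"claw":0,"delta_pos":[0,0,0],"twist":[0,0,0]}]'; python3 st.py
```

```text
time: 17.35
ee_pos: [0.5797, 0.073, 0.0641]
tool_rot: [0.001, 0.789, 0.615, 0.001]
force: [-1.2, 0.4, 0.3]
finger_gap: -0.0001
t 17.35 pos [579.7  73.   64.1] jaw -14.1 zax [ 0.003 -0.    -1.   ] F [-1.2  0.4  0.3] gap -0.1 q [ 0.04  0.56 -0.36  1.89  0.28  0.74 -0.72] T [-0.04 -0.   -0.01]
```

```bash
python3 -m pendant '[{"claw":0,"delta_pos":[0,0,-6],"twist":[0,0,0]},{"claw":0,"delta_pos":[0,0,-6],"twist":[0,0,0]}]'; python3 st.py
```

```text
time: 17.55
ee_pos: [0.5809, 0.073, 0.0616]
tool_rot: [0.003, 0.789, 0.614, 0.001]
force: [-25.8, -5.3, 72.8]
finger_gap: 0.0
t 17.55 pos [580.9  73.   61.6] jaw -14.2 zax [ 0.005 -0.004 -1.   ] F [-25.8  -5.3  72.8] gap 0.0 q [ 0.04  0.56 -0.35  1.89  0.29  0.74 -0.73] T [-1.38  5.94 -0.07]
```

```bash
python3 -m pendant '[{"claw":0,"delta_pos":[0,0,10],"twist":[0,0,0]},{"claw":0,"delta_pos":[0,0,30],"twist":[0,0,0]},{"claw":0,"delta_pos":[0,0,45],"twist":[0,0,0]},{"claw":0,"delta_pos":[0,0,45],"twist":[0,0,0]},{"claw":0,"delta_pos":[-10,40,20],"twist":[0,0,0]},{"claw":0,"delta_pos":[-10,40,0],"twist":[0,0,0]},{"claw":0,"delta_pos":[-10,40,0],"twist":[0,0,0]},{"claw":0,"delta_pos":[-10,40,0],"twist":[0,0,0]},{"claw":0,"delta_pos":[0,0,0],"twist":[0,0,0]},{"claw":0,"delta_pos":[0,0,0],"twist":[0,0,0]}]'; python3 st.py
python3 - <<'E'
from rig import manip
from h import *
s=manip.read_camera("scene");t=manip.read_camera("top")
pickle.dump(s,open("scene4.pkl","wb"));pickle.dump(t,open("top4.pkl","wb"))
cv2.imwrite("pics/sfull.png",s["color"][:,:,::-1])
crop(s,203,165,110,75,7,"pics/s15.png"); crop(t,262,180,110,70,7,"pics/t15.png")
E
```

```text
time: 18.55
ee_pos: [0.5385, 0.2359, 0.2216]
tool_rot: [0.005, 0.791, 0.612, 0.002]
force: [0.4, -0.7, 0.1]
finger_gap: -0.0003
t 18.55 pos [538.5 235.9 221.6] jaw -14.5 zax [ 0.01  -0.005 -1.   ] F [ 0.4 -0.7  0.1] gap -0.3 q [-0.16  0.38 -0.46  1.76  0.2   1.05 -0.95] T [-0.02 -0.01  0.04]
```

View pics/s15.png

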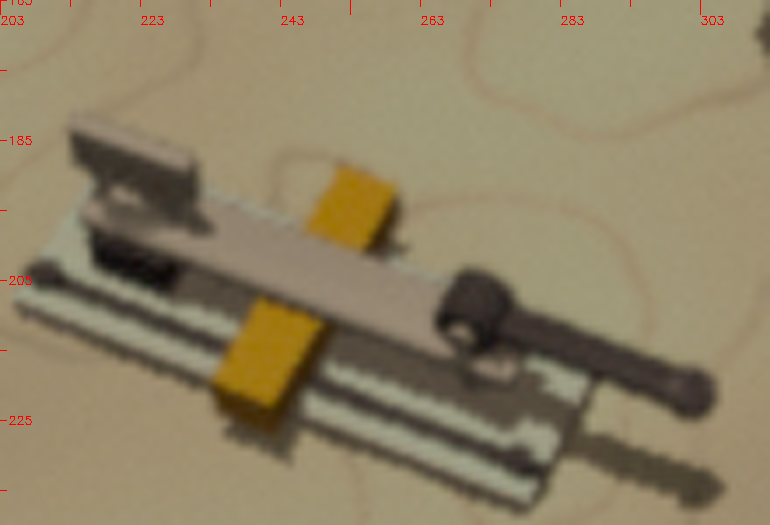

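View pics/t15.png

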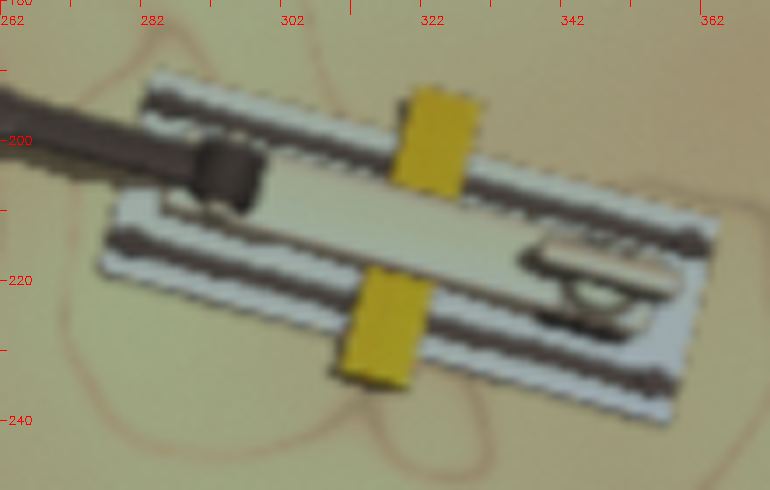

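View pics/sfull.png

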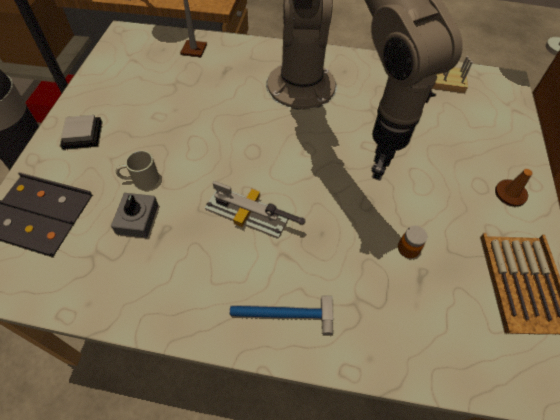

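```bash
python3 st.py; python3 -c "
from rig import manip
print(manip.close_job())"
```

```text
t 18.65 pos [538.6 235.5 221.6] jaw -14.6 zax [ 0.01  -0.005 -1.   ] F [-0.7  0.1 -0.7] gap 0.1 q [-0.16  0.38 -0.46  1.76  0.2   1.05 -0.95] T [-0.05  0.04  0.01]
the job is handed in; nothing more can be done
None
```

I turned the nut about 71° clockwise with the lever still open, until its crosspiece lay in line with the strap. I then pushed the lever over with closed fingers, pressed it onto its stop, moved the hand away and handed in at 18.65 s.

**Last checks**
- **Lever:** its pad shows at pixel (301, 221), where a fully closed lever should be. It stopped moving with a sharp rise in force.
- **Nut:** in the last top picture the crosspiece slopes about 14.5°, against 14.6° for the clamp plate. Measured to 1–2°, that is in line.
- **Hand and other things:** the hand was well clear, with no force on it. The knob, mug and jar look unmoved in the last picture; I did not measure them.

**What disagreed**
- **First nut grip:** edge readings put the crosspiece about 1–2.5° short after the first turn, so I went back to re-align it.
- **Missed grip:** the first re-grip closed above the bar without catching it; a lower grip held.
- **Fingertip height:** judged by the camera and by contact, the fingertips sit about 15–20 mm higher than the 22 mm tip offset implies. I worked from the pictures and the force readings instead.
- **Last press:** pushing the lever onto its stop briefly read 73 N vertically (about 77 N in all) at the wrist, through the fingertips. That is under the 120 N wrist limit but more than needed.

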